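# Lock the lathe's quill and show the next cut

## Robot

A 6-joint arm with a two-finger parallel gripper is mounted at the origin on the work surface. World frame = base frame: x ahead of the robot, y to its left, z up, the work surface at z = 0. Lengths are in m, angles in rad, forces in N, time in s.
With the tool pointing down it reaches from about 0.4 to 0.825 m from the base axis. Payload 7 kg.
Tool frame: the origin (TCP) lies at the very end of the fingers, on their centre line; the grasp point (between the pads) lies 19 mm behind it; z points along the fingers, y is the line along which they close (so a half turn about z gives the same grasp; the last joint's range is limited). The gripper opens to 88 mm and grips with 3 to 60 N. Pads are 19 mm wide; open, the fingers measure 130 mm over their backs; the gripper's body (78 mm by 193 mm) begins 47 mm behind the grasp point.
Start: joints at [1.6, 0.359, 0.012, 0, -1.224, -0.288], TCP at [0.173, 0.652, 0.227] pointing down, gripper open.
Joint ranges: [-3.07, 3.07], [-1.43, 2.12], [-1.02, 1.25], [-3.03, 1.67], [-3.05, -0], [-3.03, 3.03]. Speed limits (rad/s): [2.39, 2.39, 3.01, 3.14, 3.14, 3.14].

## Interface

Orientations are given as [roll, pitch, yaw] about the fixed x, y, z axes, in that order (R = Rz(yaw) Ry(pitch) Rx(roll)).
In Python, from station import arm, vision gives the robot as it stands. The module is installed in compiled form; this text tells all that it offers.
- The arm moves only by the tool jog_arm, never from a script. Its argument "steps" is a list that holds one entry, the list of rows, each a list of 7 numbers: the closure in counts, from 0 (fully open) to 255 (shut), then the shift along the tool's x, y, z scaled (see below), then the turn, a rotation vector about the tool's x, y, z scaled (see below). In form: [[[grip, dx, dy, dz, rx, ry, rz], ...]]. A call has 1 to 8 rows; each row is the pose to reach, as a shift and turn from the pose commanded when the call began, along the tool's axes at that moment; what a row does not reach only later rows make up. The controller multiplies each number of a shift by 250 mm and each number of a turn by 45 degrees. A row lasts 1/10 s, in which the tool goes at most 50 mm and 8.59 degrees, less where a joint would pass 70% of its speed; a pose out of reach is approached as far as the arm can. A call with a number of a shift or a turn outside -1 to 1 is refused whole. A call with a gripper value outside its range is refused whole. The fingers move at their own pace and stop on an object; "newtons" is the grip in N (left out, the last holds). Time passes only in rows, so rows that repeat a pose let the fingers close. It gives the time, the measured TCP pose, the force, the opening and the grip force at its end, in the units of the state.
- arm.get_state(): the state, without advancing time (a new reading comes with each control period).
- vision.grab_frame(name): name is "scene" or "top"; returns a dict with "color" (400x640x3 uint8, red, green, blue), "vfov" (degrees; the focal length in pixels is half the picture's height over the tangent of half this angle, whatever the lens; pixels are square), "cx", "cy" (the principal point, pixels), "extrinsics" (4x4, takes a point from world to camera coordinates). Camera axes: x right, y down, z forward; pixel columns grow to the right and rows downward; lengths in m; the calibration is good to about 2 mm. A picture is of the moment at which its call begins. There is no depth.
- arm.job_done(): hands the job in; it is judged then, once.
The state is a dict: "t": time; "q": joint angles; "qd": joint speeds; "joint_efforts": joint torques, N m; "eef_pos": TCP position; "ee_rot": TCP orientation; "force": force on the tool from outside, world axes, zero at the start; "moment": the same for the moment, N m; "width": finger opening in m; "gripper_force": force on a finger pad.
Only numpy, scipy, OpenCV 4.12 (cv2) and the standard library are available. Lean on these libraries where they do the work, as an engineer would, in place of code of your own. Each camera call takes 0.05 s, during which the arm holds its last target. There are 200 camera calls.

## Task

Set the wood lathe up for the apprentice's next cut: first push the quill lock lever on top of the tailstock gently round with your fingertips, without gripping it, until it is fully locked. Then show what comes next with your fingertips, about two centimetres above and without touching: point at the blade of the roughing gouge lying in the tool cradle and stay there for two seconds, then point at the part of the mounted blank that is still square, and finish still pointing there after another two seconds. Leave all the tools and loose things where they lie.

Things in the scene. Friction and masses are not known exactly. Their poses are not given: they have to be found in the camera images.
- lathe: Grey cast-iron bench lathe, fixed, 870 long with its blue motor. Origin at bench level under the turning axis (205 high), midway between centres; y along the axis to the headstock and motor (robot's left), x away from the robot. Headstock: y 165 to 315, 118 wide, 290 high. Tailstock at the other end, its handwheel at y -311, 252 high. Tool rest on the robot's side of the blank, top 211 high.
- quill_lock (a joint): Lock lever on top of the tailstock, turning about a vertical screw, rad: 0 = loose, arm points to the lathe's -x (to the robot). Grows as the arm is pushed clockwise seen from above, towards +y (the headstock), to a hard stop at 1.35 = locked (arm nearly along +y, above the quill). Starts at 0 to 0.4; 2 to 3 N at the ball moves it; stays where left.
- quill_lock_pivot (a point): On the lock lever's vertical turning axis, at the height of the arm, 264 above the bench. The boss under it is 16 in radius, top 241 above the bench.
- quill_lock_ball (a point): Centre of the lever's black ball end, 19 in diameter, 62 from the turning axis, 268 above the bench. The arm between is a round steel bar 10 thick. Below the arm there are at least 25 of free space down to the tailstock barrel (top 232 above the bench), clear of the boss. The lever is pushed, not gripped.
- roughing_gouge: Roughing gouge, 385 long, loose in the tool cradle: dark wooden handle 240 long and 28 thick, brass ferrule, then a broad trough-shaped steel blade, 32 wide, 110 long and 16 high, open upwards: by far the broadest trough of the three tools in the cradle. Origin on the underside at the middle of the handle; x points along the tool to its cutting end.
- roughing_gouge_blade (a point): Middle of the roughing gouge's blade (55 from its cutting end), on its centre line, level with the trough's upper rims, which are the highest parts of the blade. Axes as the gouge's.
- tool_cradle: Low plywood cradle, 370 by 130, board 12 thick with notched strips, on which three turning tools lie side by side 40 apart, tips all the same way, in any order; fixed. Origin on the underside at the middle; x along the tools towards their tips. Nothing on it is higher than 42 above the bench.
- blank: Pale wooden blank mounted between the lathe's centres, 260 long, free to turn with the spindle. Partly turned: round with beads and grooves (up to 43 thick), but for one part that is still square, 45 by 45 and 70 long. Origin on the turning axis midway between the centres; y along the axis to the headstock.
- square_part (a point): On the turning axis (205 above the bench) at the middle of the blank's still-square part, lengthways 50 from the blank's middle towards the headstock. Axes as the lathe's. As the blank is turned a little, the square's upper surface is 22 to 28 above this point.
- spindle_gouge: Another turning tool in the cradle, loose: same handle, narrow blade 11 wide with a shallow trough. Origin and axes as the roughing gouge's. Leave it.
- skew_chisel: Another turning tool in the cradle, loose: same handle, flat blade 25 wide with a slanting end. Origin and axes as the roughing gouge's. Leave it.
- billet: Square pale wooden billet, 45 by 240 by 45, lying loose on the bench. Origin at the centre of its underside. Leave it.
- finial: Turned wooden finial, 52 wide and 112 high, standing loose on the bench. Origin at the centre of its underside. Leave it.
- wax_tin: Round metal tin, 68 wide and 30 high, standing loose on top of the headstock. Origin at the centre of its underside. Leave it.
- folding_rule: Folded yellow rule, 235 by 20 by 16, lying loose on the bench. Origin at the centre of its underside. Leave it.

How it is judged:
On the way, in this order (a step that is already met when the one before it is completed fails the run):
1. the quill lock lever is pushed to within 0.12 rad of its locked stop (value of joint quill_lock above 1.23 rad), for 0.2 s.
2. 1.5 s pointing at the roughing gouge's blade: grasp point (19 mm behind the tips) within 45 mm lengthways and 20 mm sideways of the blade's middle, 21 to 75 mm above its rims (x of the grasp point in the frame of roughing_gouge_blade between -0.045 and 0.045 m and y of the grasp point in the frame of roughing_gouge_blade between -0.02 and 0.02 m and z of the grasp point in the frame of roughing_gouge_blade between 0.021 and 0.075 m), for 1.5 s.
3. 1.5 s pointing at the blank's square part: grasp point within 30 mm lengthways and 22 mm across of its middle, 45 to 100 mm above the turning axis (x of the grasp point in the frame of square_part between -0.022 and 0.022 m and y of the grasp point in the frame of square_part between -0.03 and 0.03 m and z of the grasp point in the frame of square_part between 0.045 and 0.1 m), for 1.5 s.
At the end, for the whole second after the job is handed in: Lock lever within 0.12 rad of its locked stop, roughing gouge within 10 mm of its start, and the fingertips still pointing at the square part: grasp point (19 mm behind the tips) within 30 mm lengthways and 22 mm across of its middle, 45 to 100 mm above the turning axis (all of step 3 and value of joint quill_lock above 1.23 rad and distance of roughing_gouge from where it was at the start of the episode below 0.01 m and linear speed of roughing_gouge below 0.02 m/s); the robot touches nothing.
It fails at once if the lever, or any part of the lathe, is gripped or forced by the fingers (over 35 N) (contact force between the fingers and lathe above 35 N).
It fails at once if the blank is touched (contact force between any of the fingers, the arm and blank above 0.5 N).
It fails at once if the roughing gouge is touched or shifted (contact force between any of the fingers, the arm and roughing_gouge above 0.5 N or distance of roughing_gouge from where it was at the start of the episode above 0.01 m).
It fails at once if another tool or loose thing is moved more than 15 mm or lifted (distance of any of spindle_gouge, skew_chisel, billet, finial, wax_tin, folding_rule from where it was at the start of the episode above 0.015 m).
It also fails if it takes over 64 s, if anything falls off the work surface, if the arm or the gripper's body presses on something with over 40 N, if the wrist force passes 120 N, or if a joint passes its speed limit or range.

## Working session

There is one attempt and no reset: what is moved stays moved. The work goes in short steps, Python scripts to look and compute and a tool call to move; the robot and the scene stay as the last step left them, time stands still between calls to the robot, and variables do not carry over. Pictures are saved under pics/ and viewed, at most 10 in all, crops included, and the job is handed in when it is done.

Besides the shell and the picture viewer there is one more tool, called after "Call:" by a JSON object that holds its "op" and its "data", one argument or row to a line. jog_arm: Moves the arm, as the interface text tells. Its arguments: {"type":"object","properties":{"steps":{"type":"array","items":{"type":"array","items":{"type":"array","items":{"type":"number"}}}},"newtons":{"type":"number"}},"required":["steps"]}

```bash
mkdir -p pics && python3 - <<'E'
from station import arm, vision
import cv2,pickle
s=arm.get_state();print({k:s[k] for k in('t','eef_pos','ee_rot','width')})
for n in("scene","top"):
    f=vision.grab_frame(n);pickle.dump(f,open(n+'.pkl','wb'));cv2.imwrite(f'pics/{n}0.png',f['color'][:,:,::-1]);print(n,f['vfov'],f['cx'],f['cy'],f['extrinsics'].round(4).tolist() if hasattr(f['extrinsics'],'round') else f['extrinsics'])
E
```

```text
{'t': 0.0, 'eef_pos': array([0.17263308, 0.65204017, 0.22561523]), 'ee_rot': array([ 3.13994183e+00, -1.12345693e-04, -2.58934099e-01]), 'width': 0.08789468032746817}
scene 45.80141385749845 319.7027658460923 207.49825405745867 [[0.5778, 0.8162, -0.0045, -0.2482], [0.5779, -0.413, -0.7039, -0.1757], [-0.5764, 0.4041, -0.7103, 1.829], [0.0, 0.0, 0.0, 1.0]]
top 46.37932826661532 320.1418844981317 203.067568532711 [[-0.0185, -0.9998, -0.0011, -0.0444], [-0.9777, 0.0183, -0.2092, 0.5235], [0.2091, -0.0028, -0.9779, 1.2291], [0.0, 0.0, 0.0, 1.0]]
```

View pics/scene0.png

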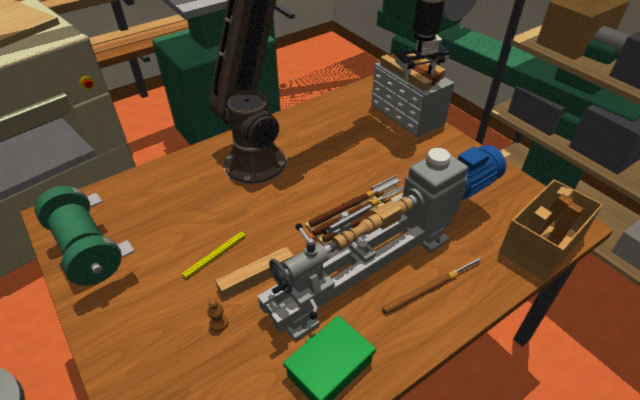

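View pics/top0.png

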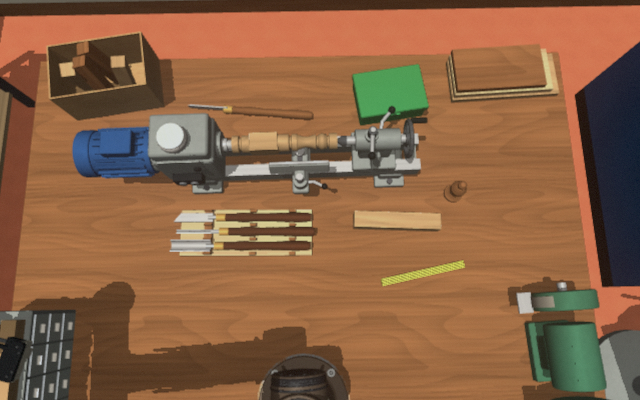

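Top view: the lathe axis is at about row 142 with the tailstock near (380,140). The cradle covers (170-313, 210-256) with its tips to the left, and the square part is near (263,142). Next I zoom in on these.

```bash
python3 - <<'E'
import cv2,pickle,numpy as np
t=pickle.load(open('top.pkl','rb'))['color'][:,:,::-1];s=pickle.load(open('scene.pkl','rb'))['color'][:,:,::-1]
z=lambda im,x,y,w,h,k:cv2.resize(im[y:y+h,x:x+w],None,fx=k,fy=k,interpolation=cv2.INTER_CUBIC)
a=z(t,160,200,160,60,5)      # 800x300
b=z(t,330,100,100,75,4); c=z(s,250,205,100,75,4)
cv2.imwrite('pics/z1.png',np.vstack([a,np.hstack([b,c])]))
E
```

```text
(no output)
```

View pics/z1.png

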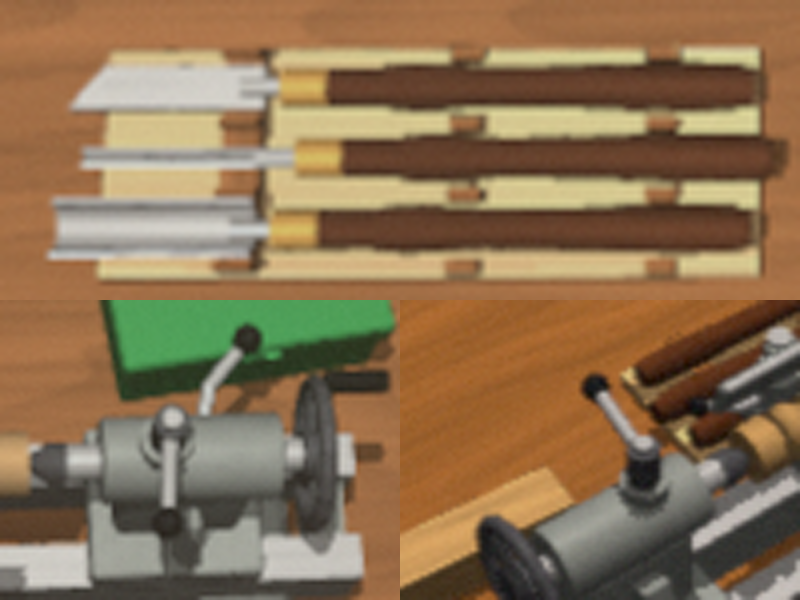

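```bash
cat > h.py <<'E'
import cv2,pickle,numpy as np
def cam(n):
    f=pickle.load(open(n+'.pkl','rb'));E=np.array(f['extrinsics']);return 200/np.tan(np.radians(f['vfov']/2)),f['cx'],f['cy'],E[:3,:3],E[:3,3]
def atz(n,u,v,z):
    F,cx,cy,R,t=cam(n);d=R.T@[(u-cx)/F,(v-cy)/F,1];c=-R.T@t;return c+d*(z-c[2])/d[2]
def proj(n,p):
    F,cx,cy,R,t=cam(n);q=R@np.array(p)+t;return np.array([F*q[0]/q[2]+cx,F*q[1]/q[2]+cy])
E
python3 - <<'E'
from h import *
np.set_printoptions(precision=4,suppress=True)
print('ball',atz('top',371.6,154.6,.268),atz('scene',298.9,226.1,.268))
print('screw',[(z,atz('top',372.6,129.2,z),atz('scene',310.9,242.1,z)) for z in(.264,.275,.285)])
print('gouge',atz('top',190,245.2,.036),'tip',atz('top',170,245.5,.036),'hnd',atz('top',310,245.5,.03))
print('blank axis',[atz('top',u,142,.205) for u in(231,249,263,277,341)])
t=pickle.load(open('top.pkl','rb'))['color'][:,:,::-1];s=pickle.load(open('scene.pkl','rb'))['color'][:,:,::-1]
z=lambda im,x,y,w,h,k:cv2.resize(im[y:y+h,x:x+w],None,fx=k,fy=k,interpolation=cv2.INTER_CUBIC)
cv2.imwrite('pics/z2.png',np.vstack([z(t,220,120,160,50,5),z(s,310,165,160,65,5)]))
E
```

```text
ball [ 0.5906 -0.1759  0.268 ] [ 0.5878 -0.1766  0.268 ]
screw [(0.264, array([ 0.6549, -0.1814,  0.264 ]), array([ 0.648 , -0.1803,  0.264 ])), (0.275, array([ 0.6507, -0.18  ,  0.275 ]), array([ 0.6558, -0.1855,  0.275 ])), (0.285, array([ 0.6469, -0.1788,  0.285 ]), array([ 0.663 , -0.1902,  0.285 ]))]
gouge [0.4153 0.3047 0.036 ] tip [0.4154 0.3595 0.036 ] hnd [ 0.409  -0.0241  0.03  ]
blank axis [array([0.6504, 0.1657, 0.205 ]), array([0.6495, 0.1208, 0.205 ]), array([0.6489, 0.0859, 0.205 ]), array([0.6482, 0.051 , 0.205 ]), array([ 0.6452, -0.1086,  0.205 ])]
```

View pics/z2.png

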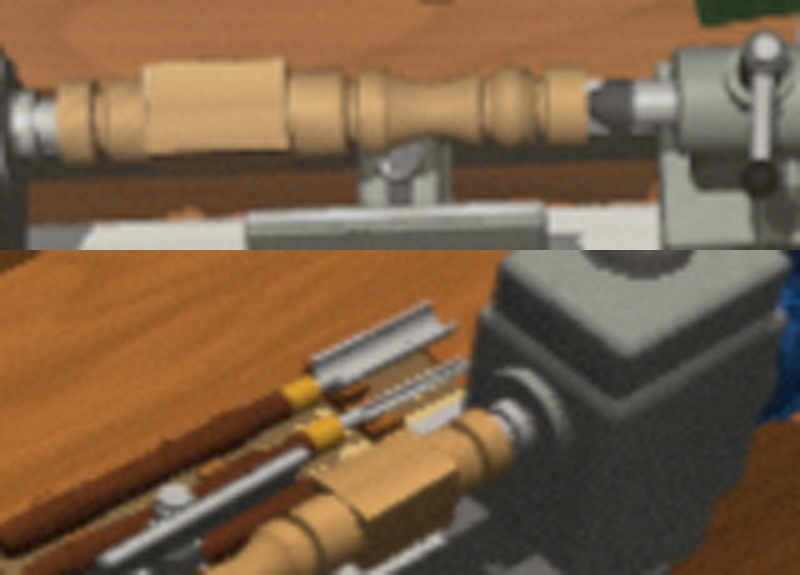

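The roughing gouge is the broad trough nearest the robot. Its blade middle is at about (190,245) in the top image, or world (0.415, 0.305). The lever ball is at about (0.589, -0.176), the pivot at about (0.651, -0.180), and the square part's centre at about (0.647, 0.086). I'll lift, shut the fingers and start travelling.

Call:
{"op": "jog_arm", "data": {
  "steps": [
    [[255, 0, 0, -0.2, 0, 0, 0], [255, 0, 0, -0.4, 0, 0, 0], [255, 0.2, 0.25, -0.5, 0, 0, -0.1], [255, 0.3, 0.38, -0.6, 0, 0, -0.2], [255, 0.42, 0.5, -0.7, 0, 0, -0.33], [255, 0.52, 0.65, -0.7, 0, 0, -0.33], [255, 0.61, 0.75, -0.7, 0, 0, -0.33], [255, 0.61, 0.75, -0.7, 0, 0, -0.33]]
  ],
  "newtons": 20
}}

```text
t: 0.9
eef_pos: [0.2736, 0.4283, 0.4038]
ee_rot: [-3.138, -0.001, -0.002]
force: [-0.4, 0.2, -0.1]
width: 0.0294
gripper_force: 0.0
```

```bash
python3 -c "
from station import arm
s=arm.get_state();print(s['t'],s['q'],s['eef_pos'],s['ee_rot'],s['force'],s['width'])"
```

```text
0.9 [ 1.38967007e+00  1.01725288e-02 -2.99666815e-02  4.82525372e-04
 -1.52727319e+00  1.79327757e-01] [0.27361965 0.42834723 0.40381901] [-3.13834899e+00 -1.07798783e-03 -1.78006534e-03] [-0.39058577  0.18258285 -0.07515487] 0.029411682372256342
```

Call:
{"op": "jog_arm", "data": {
  "steps": [
    [[255, 0.08, 0.18, 0, 0, 0, 0], [255, 0.16, 0.36, 0, 0, 0, 0], [255, 0.24, 0.54, 0, 0, 0, 0], [255, 0.32, 0.72, 0, 0, 0, 0], [255, 0.41, 0.9, 0, 0, 0, 0]]
  ]
}}

```text
t: 1.4
eef_pos: [0.3746, 0.2058, 0.4015]
ee_rot: [-3.141, -0.0, 0.001]
force: [1.4, 0.8, -0.1]
width: 0.0004
gripper_force: 0.0
```

Call:
{"op": "jog_arm", "data": {
  "steps": [
    [[255, 0.08, 0.18, 0, 0, 0, 0], [255, 0.16, 0.36, 0, 0, 0, 0], [255, 0.24, 0.54, 0, 0, 0, 0], [255, 0.32, 0.72, 0, 0, 0, 0], [255, 0.41, 0.9, 0, 0, 0, 0]]
  ]
}}

```text
t: 1.9
eef_pos: [0.4773, -0.0191, 0.4016]
ee_rot: [-3.141, -0.0, 0.001]
force: [1.2, 1.5, 1.1]
width: 0.0004
gripper_force: 0.0
```

Call:
{"op": "jog_arm", "data": {
  "steps": [
    [[255, 0.08, 0.18, 0, 0, 0, 0], [255, 0.16, 0.36, 0, 0, 0, 0], [255, 0.24, 0.54, 0, 0, 0, 0], [255, 0.32, 0.72, 0, 0, 0, 0], [255, 0.41, 0.9, 0, 0, 0, 0], [255, 0.41, 0.9, 0, 0, 0, 0]]
  ]
}}

```text
t: 2.5
eef_pos: [0.5811, -0.2464, 0.3976]
ee_rot: [-3.141, 0.006, -0.004]
force: [0.6, 0.1, -0.5]
width: 0.0002
gripper_force: 0.0
```

```bash
python3 -c "
from station import arm
s=arm.get_state();print(s['t'],s['q'],s['eef_pos'],s['ee_rot'],s['force'],s['width'])"
```

```text
2.5 [-9.21520841e-02  2.34746503e-01  2.16846390e-01  2.32775333e-04
 -1.55868729e+00  1.65887091e+00] [ 0.58105826 -0.24640345  0.39761206] [-3.1413151   0.00578911 -0.0040732 ] [ 0.58773969  0.14235396 -0.53990216] 0.00018938097099427745
```

Call:
{"op": "jog_arm", "data": {
  "steps": [
    [[255, 0.02, -0.05, 0.15, 0, 0, 0], [255, 0.04, -0.1, 0.3, 0, 0, 0], [255, 0.04, -0.1, 0.44, 0, 0, 0], [255, 0.04, -0.1, 0.54, 0, 0, 0], [255, 0.04, -0.1, 0.6, 0, 0, 0], [255, 0.04, -0.1, 0.6, 0, 0, 0], [255, 0.04, -0.1, 0.6, 0, 0, 0]]
  ]
}}

```text
t: 3.2
eef_pos: [0.5899, -0.217, 0.2517]
ee_rot: [3.141, 0.0, 0.001]
force: [-0.4, -0.2, 0.3]
width: 0.0004
gripper_force: 0.0
```

```bash
python3 - <<'E'
from station import vision,arm
from h import *
z=lambda im,x,y,w,h,k:cv2.resize(im[y:y+h,x:x+w],None,fx=k,fy=k,interpolation=cv2.INTER_CUBIC)
a=vision.grab_frame('top')['color'][:,:,::-1];b=vision.grab_frame('scene')['color'][:,:,::-1]
cv2.imwrite('pics/p1.png',np.hstack([z(a,330,90,100,100,4),z(b,240,180,100,100,4)]))
s=arm.get_state();p=s['eef_pos'];print(p,s['force'],proj('top',p),proj('scene',p))
E
```

```text
[ 0.59033696 -0.21715387  0.25282019] [-0.55319848  0.37634392  0.34601754] [388.3241906  156.39104701] [286.54986833 237.39862971]
```

View pics/p1.png

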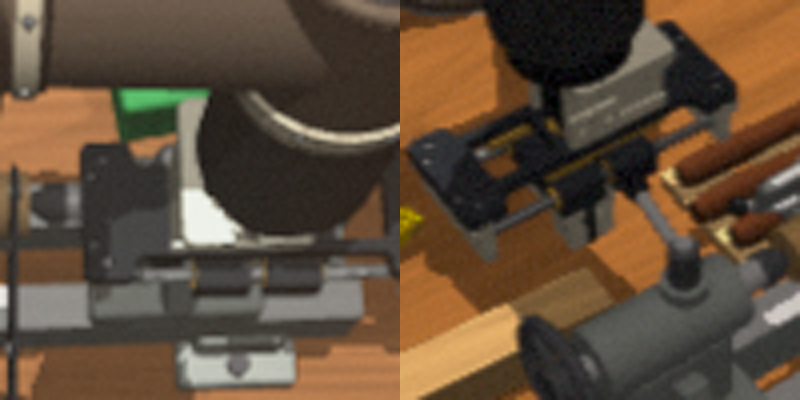

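The closed fingers are beside the lever on its -y side: the tip projects to (287,237) in the scene image and the ball is just beyond. I start the gentle push along the arc.

Call:
{"op": "jog_arm", "data": {
  "steps": [
    [[255, 0.01, 0, 0.01, 0, 0, 0], [255, 0.02, -0.02, 0.02, 0, 0, 0], [255, 0.02, -0.04, 0.02, 0, 0, 0], [255, 0.02, -0.06, 0.02, 0, 0, 0], [255, 0.022, -0.075, 0.02, 0, 0, 0], [255, 0.025, -0.09, 0.02, 0, 0, 0], [255, 0.028, -0.105, 0.02, 0, 0, 0], [255, 0.028, -0.12, 0.02, 0, 0, 0]]
  ]
}}

```text
t: 4.1
eef_pos: [0.5969, -0.187, 0.2467]
ee_rot: [3.141, -0.001, 0.0]
force: [0.3, -3.2, -0.8]
width: 0.0003
gripper_force: 1.3
```

```bash
python3 -c "
from station import arm
s=arm.get_state();print(s['t'],s['eef_pos'],s['force'],s['moment'],s['width'])"
```

```text
4.1 [ 0.59694906 -0.18698668  0.24674643] [ 0.28227875 -3.16118863 -0.77634674] [-1.10370053 -0.32683838 -0.06132726] 0.0003042071167898812
```

Call:
{"op": "jog_arm", "data": {
  "steps": [
    [[255, 0.012, -0.024, 0, 0, 0, 0], [255, 0.024, -0.047, 0, 0, 0, 0], [255, 0.036, -0.062, 0, 0, 0, 0], [255, 0.048, -0.075, 0, 0, 0, 0], [255, 0.062, -0.088, 0, 0, 0, 0], [255, 0.074, -0.097, 0, 0, 0, 0], [255, 0.085, -0.104, 0, 0, 0, 0], [255, 0.085, -0.104, 0, 0, 0, 0]]
  ]
}}

```text
t: 4.9
eef_pos: [0.6184, -0.1606, 0.2463]
ee_rot: [-3.141, -0.0, 0.001]
force: [-2.8, 0.1, -0.5]
width: 0.0004
gripper_force: 1.0
```

Call:
{"op": "jog_arm", "data": {
  "steps": [
    [[255, 0.004, -0.002, 0, 0, 0, 0], [255, 0.008, -0.004, 0, 0, 0, 0], [255, 0.012, -0.006, 0, 0, 0, 0], [255, 0.016, -0.007, 0, 0, 0, 0], [255, 0.02, -0.008, 0, 0, 0, 0], [255, 0.02, -0.008, 0, 0, 0, 0]]
  ]
}}

```text
t: 5.5
eef_pos: [0.6231, -0.159, 0.2465]
ee_rot: [-3.142, -0.0, 0.0]
force: [-3.1, 1.8, -0.0]
width: 0.0004
gripper_force: 1.4
```

Call:
{"op": "jog_arm", "data": {
  "steps": [
    [[255, 0.004, 0, 0, 0, 0, 0], [255, 0.008, 0, 0, 0, 0, 0], [255, 0.008, 0, 0, 0, 0, 0]]
  ]
}}

```text
t: 5.8
eef_pos: [0.6251, -0.1591, 0.2466]
ee_rot: [-3.142, -0.0, 0.0]
force: [-2.4, 1.4, -0.4]
width: 0.0002
gripper_force: 1.5
```

Call:
{"op": "jog_arm", "data": {
  "steps": [
    [[255, 0.004, 0, 0, 0, 0, 0], [255, 0.004, 0, 0, 0, 0, 0]]
  ]
}}

```text
t: 6.0
eef_pos: [0.6261, -0.159, 0.2466]
ee_rot: [-3.142, -0.0, 0.0]
force: [-3.0, 2.1, -0.8]
width: 0.0007
gripper_force: 1.6
```

Call:
{"op": "jog_arm", "data": {
  "steps": [
    [[255, 0.004, 0, 0, 0, 0, 0], [255, 0.004, 0, 0, 0, 0, 0]]
  ]
}}

```text
t: 6.2
eef_pos: [0.6266, -0.1591, 0.2465]
ee_rot: [-3.142, 0.001, 0.0]
force: [-5.1, 1.3, 0.4]
width: 0.0004
gripper_force: 2.3
```

Call:
{"op": "jog_arm", "data": {
  "steps": [
    [[255, 0.003, 0, 0, 0, 0, 0], [255, 0.003, 0, 0, 0, 0, 0]]
  ]
}}

```text
t: 6.4
eef_pos: [0.6268, -0.1591, 0.2465]
ee_rot: [-3.141, 0.002, 0.0]
force: [-6.8, 2.1, 2.5]
width: 0.0005
gripper_force: 3.3
```

Force is climbing while the position stands still, so the lever is at its stop. I back off, lift and check with a picture.

Call:
{"op": "jog_arm", "data": {
  "steps": [
    [[255, -0.03, 0, 0, 0, 0, 0], [255, -0.12, 0, 0, 0, 0, 0], [255, -0.16, 0, -0.15, 0, 0, 0], [255, -0.3, -0.15, -0.34, 0, 0, 0], [255, -0.4, -0.35, -0.5, 0, 0, 0], [255, -0.5, -0.5, -0.6, 0, 0, 0], [255, -0.6, -0.7, -0.6, 0, 0, 0], [255, -0.64, -0.88, -0.6, 0, 0, 0]]
  ]
}}

```text
t: 7.2
eef_pos: [0.4797, 0.0279, 0.3953]
ee_rot: [-3.14, -0.006, -0.001]
force: [1.8, 0.8, -0.8]
width: 0.0007
gripper_force: 0.0
```

```bash
python3 - <<'E'
from station import vision,arm
from h import *
z=lambda im,x,y,w,h,k:cv2.resize(im[y:y+h,x:x+w],None,fx=k,fy=k,interpolation=cv2.INTER_CUBIC)
a=vision.grab_frame('top')['color'][:,:,::-1];b=vision.grab_frame('scene')['color'][:,:,::-1]
cv2.imwrite('pics/p2.png',np.hstack([z(a,330,90,100,100,4),z(b,270,190,100,100,4)]))
s=arm.get_state();print(s['t'],s['q'],s['eef_pos'],s['ee_rot'])
for th in(1.23,1.35):
  p=np.array([.651-.062*np.cos(th),-.18+.062*np.sin(th),.268]);print(th,(proj('top',p)-[330,90])*4,(proj('scene',p)-[270,190])*4+[400,0])
E
```

```text
7.3 [ 4.75984698e-01 -4.19102885e-02 -9.95586562e-02  1.00958013e-04
 -1.50577027e+00  1.10053652e+00] [0.47936147 0.03129016 0.39514937] [-3.1383395  -0.0066225   0.00572031]
1.23 [ 71.32443437 195.64999808] [622.74369023 147.30408797]
1.35 [ 67.45528476 184.20991083] [631.80418553 152.58745048]
```

View pics/p2.png

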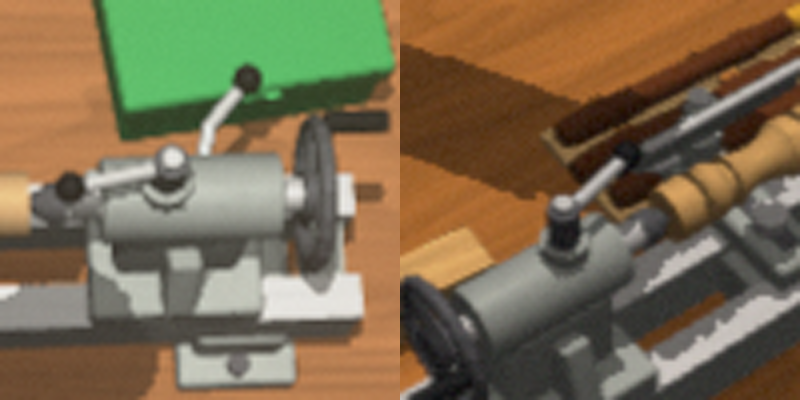

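The ball sits at (69,186) in the top crop and (629,156) in the scene crop, which matches the 1.35 rad prediction, so the lever is locked. On to the gouge blade.

Call:
{"op": "jog_arm", "data": {
  "steps": [
    [[255, -0.05, -0.19, 0, 0, 0, 0], [255, -0.09, -0.37, 0, 0, 0, 0], [255, -0.13, -0.55, 0, 0, 0, 0], [255, -0.17, -0.74, 0.1, 0, 0, 0], [255, -0.22, -0.92, 0.2, 0, 0, 0], [255, -0.25, -1.0, 0.3, 0, 0, 0], [255, -0.26, -1.0, 0.4, 0, 0, 0], [255, -0.26, -1.0, 0.4, 0, 0, 0]]
  ]
}}

```text
t: 8.1
eef_pos: [0.4137, 0.2767, 0.2895]
ee_rot: [3.138, 0.003, 0.002]
force: [0.8, -0.9, -0.2]
width: -0.0
gripper_force: 0.0
```

Call:
{"op": "jog_arm", "data": {
  "steps": [
    [[255, 0, -0.1, 0, 0, 0, 0], [255, 0, -0.1, 0, 0, 0, 0]]
  ]
}}

```text
t: 8.3
eef_pos: [0.4163, 0.3041, 0.2941]
ee_rot: [-3.139, -0.003, 0.0]
force: [-0.6, -0.6, 0.9]
width: 0.0003
gripper_force: 0.0
```

Call:
{"op": "jog_arm", "data": {
  "steps": [
    [[255, 0, 0, 0.18, 0, 0, 0], [255, 0, 0, 0.36, 0, 0, 0], [255, 0, 0, 0.54, 0, 0, 0], [255, 0, 0, 0.68, 0, 0, 0], [255, 0, 0, 0.78, 0, 0, 0], [255, 0, 0, 0.86, 0, 0, 0], [255, 0, 0, 0.92, 0, 0, 0], [255, 0, 0, 0.93, 0, 0, 0]]
  ]
}}

```text
t: 9.1
eef_pos: [0.4155, 0.3019, 0.0595]
ee_rot: [3.141, 0.0, -0.0]
force: [0.1, 0.0, 0.8]
width: 0.0008
gripper_force: 0.0
```

```bash
python3 - <<'E'
from station import vision,arm
from h import *
b=vision.grab_frame('scene')['color'][:,:,::-1]
cv2.imwrite('pics/p3.png',cv2.resize(b[110:260,320:470],None,fx=4,fy=4,interpolation=cv2.INTER_CUBIC))
s=arm.get_state();p=s['eef_pos'];print(s['t'],p,s['ee_rot'],s['force'])
for q in(p,[.4153,.3047,.036],[.4153,.3597,.036],[.4153,.2497,.036]):print((proj('scene',q)-[320,110])*4)
E
```

```text
9.15 [0.41563824 0.30218692 0.06006445] [ 3.14139491e+00 -2.83658537e-04 -1.76591099e-04] [ 0.54711578 -0.00209288 -0.44991565]
[269.21462555 273.55768142]
[268.48619409 292.4500747 ]
[314.71282566 268.55507335]
[221.0254616  316.98299497]
```

View pics/p3.png

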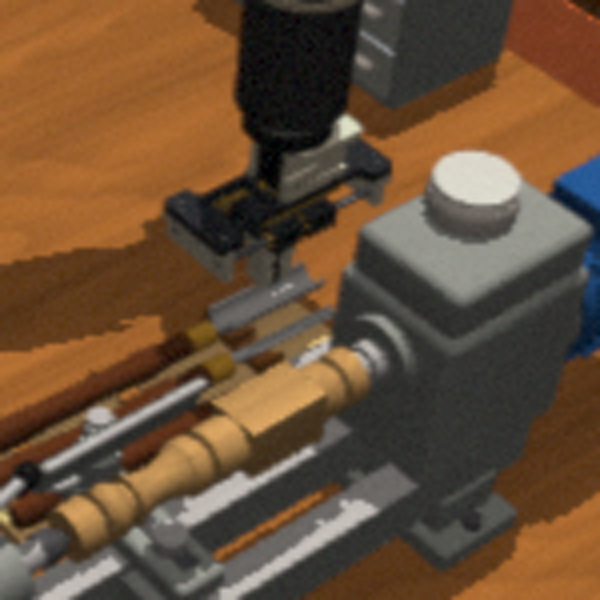

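The fingertips end at about (268,275) in the crop, just above the middle of the wide trough, which spans (212,318) to (318,275). I hold here for over two seconds.

Call:
{"op": "jog_arm", "data": {
  "steps": [
    [[255, 0, 0, 0, 0, 0, 0], [255, 0, 0, 0, 0, 0, 0], [255, 0, 0, 0, 0, 0, 0], [255, 0, 0, 0, 0, 0, 0], [255, 0, 0, 0, 0, 0, 0], [255, 0, 0, 0, 0, 0, 0], [255, 0, 0, 0, 0, 0, 0], [255, 0, 0, 0, 0, 0, 0]]
  ]
}}

```text
t: 9.95
eef_pos: [0.4148, 0.3021, 0.06]
ee_rot: [3.142, 0.0, 0.0]
force: [0.2, -1.2, 0.2]
width: 0.0005
gripper_force: 0.0
```

Call:
{"op": "jog_arm", "data": {
  "steps": [
    [[255, 0, 0, 0, 0, 0, 0], [255, 0, 0, 0, 0, 0, 0], [255, 0, 0, 0, 0, 0, 0], [255, 0, 0, 0, 0, 0, 0], [255, 0, 0, 0, 0, 0, 0], [255, 0, 0, 0, 0, 0, 0], [255, 0, 0, 0, 0, 0, 0], [255, 0, 0, 0, 0, 0, 0]]
  ]
}}

```text
t: 10.75
eef_pos: [0.4148, 0.3021, 0.06]
ee_rot: [-3.142, -0.0, 0.0]
force: [-0.2, 0.4, -0.0]
width: 0.0003
gripper_force: 0.0
```

Call:
{"op": "jog_arm", "data": {
  "steps": [
    [[255, 0, 0, 0, 0, 0, 0], [255, 0, 0, 0, 0, 0, 0], [255, 0, 0, 0, 0, 0, 0], [255, 0, 0, 0, 0, 0, 0], [255, 0, 0, 0, 0, 0, 0], [255, 0, 0, 0, 0, 0, 0], [255, 0, 0, 0, 0, 0, 0], [255, 0, 0, 0, 0, 0, 0]]
  ]
}}

```text
t: 11.55
eef_pos: [0.4148, 0.3021, 0.06]
ee_rot: [3.142, 0.0, 0.0]
force: [-0.3, 0.4, 0.5]
width: 0.0004
gripper_force: 0.0
```

Call:
{"op": "jog_arm", "data": {
  "steps": [
    [[255, 0, 0, -0.18, 0, 0, 0], [255, 0, 0, -0.38, 0, 0, 0], [255, 0, 0, -0.58, 0, 0, 0], [255, 0, 0.04, -0.78, 0, 0, 0], [255, 0.02, 0.2, -0.9, 0, 0, 0], [255, 0.04, 0.38, -1.0, 0, 0, 0], [255, 0.1, 0.56, -1.0, 0, 0, 0], [255, 0.1, 0.56, -1.0, 0, 0, 0]]
  ]
}}

```text
t: 12.35
eef_pos: [0.4406, 0.1581, 0.3115]
ee_rot: [-3.14, -0.002, -0.004]
force: [0.2, 0.0, 0.1]
width: 0.0005
gripper_force: 0.0
```

Call:
{"op": "jog_arm", "data": {
  "steps": [
    [[255, 0.15, 0.06, 0, 0, 0, 0], [255, 0.31, 0.14, 0, 0, 0, 0], [255, 0.48, 0.22, 0, 0, 0, 0], [255, 0.64, 0.28, 0, 0, 0, 0], [255, 0.77, 0.3, 0, 0, 0, 0], [255, 0.82, 0.3, 0, 0, 0, 0], [255, 0.83, 0.3, 0.05, 0, 0, 0], [255, 0.83, 0.3, 0.1, 0, 0, 0]]
  ]
}}

```text
t: 13.15
eef_pos: [0.6468, 0.0877, 0.2835]
ee_rot: [-3.141, 0.001, 0.0]
force: [0.1, 0.1, -0.2]
width: 0.0005
gripper_force: 0.0
```

```bash
python3 -c "
from station import arm
s=arm.get_state();print(s['t'],s['eef_pos'],s['ee_rot'],s['force'],s['qd'])"
```

```text
13.15 [0.64683711 0.08765345 0.2835344 ] [-3.14140144e+00  8.71777444e-04  4.48260958e-04] [ 0.08515358  0.07590355 -0.20117889] [ 9.92114785e-03  2.74539943e-02 -2.42523833e-01 -1.64514016e-03
  2.62006824e-01  2.48743661e-05]
```

Call:
{"op": "jog_arm", "data": {
  "steps": [
    [[255, 0, 0, 0.04, 0, 0, 0], [255, 0, 0, 0.08, 0, 0, 0], [255, 0, 0, 0.1, 0, 0, 0], [255, 0, 0, 0.1, 0, 0, 0], [255, 0, 0, 0.1, 0, 0, 0]]
  ]
}}

```text
t: 13.65
eef_pos: [0.6474, 0.0873, 0.2606]
ee_rot: [-3.141, -0.001, 0.001]
force: [0.7, 0.0, 0.7]
width: 0.0004
gripper_force: 0.0
```

```bash
python3 - <<'E'
from station import vision,arm
from h import *
z=lambda im,x,y,w,h,k:cv2.resize(im[y:y+h,x:x+w],None,fx=k,fy=k,interpolation=cv2.INTER_CUBIC)
b=vision.grab_frame('scene')['color'][:,:,::-1]
cv2.imwrite('pics/p4.png',z(b,300,130,150,120,5))
s=arm.get_state();p=s['eef_pos'];print(s['t'],p,s['force'],(proj('scene',p)-[300,130])*5)
E
```

```text
13.7 [0.64755224 0.08729207 0.26078918] [0.79224041 0.68593158 0.01609703] [453.79501561 349.17978679]
```

View pics/p4.png

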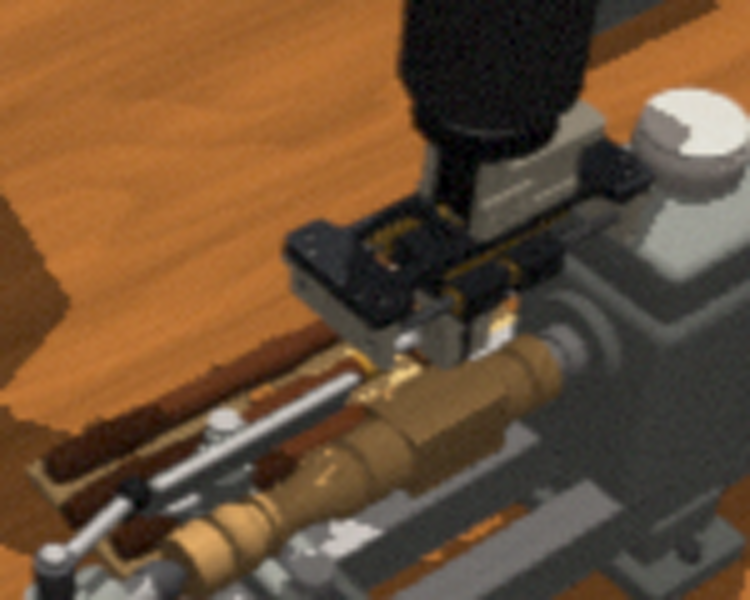

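The fingertips, at about (454,349) in the crop, hang over the middle of the square part. I lower a few millimetres and hold.

Call:
{"op": "jog_arm", "data": {
  "steps": [
    [[255, 0, 0, 0.02, 0, 0, 0], [255, 0, 0, 0.02, 0, 0, 0], [255, 0, 0, 0.02, 0, 0, 0], [255, 0, 0, 0.02, 0, 0, 0], [255, 0, 0, 0.02, 0, 0, 0], [255, 0, 0, 0.02, 0, 0, 0], [255, 0, 0, 0.02, 0, 0, 0], [255, 0, 0, 0.02, 0, 0, 0]]
  ]
}}

```text
t: 14.5
eef_pos: [0.6474, 0.0872, 0.255]
ee_rot: [-3.142, -0.0, 0.0]
force: [-0.4, 0.2, 0.6]
width: 0.0004
gripper_force: 0.0
```

Call:
{"op": "jog_arm", "data": {
  "steps": [
    [[255, 0, 0, 0, 0, 0, 0], [255, 0, 0, 0, 0, 0, 0], [255, 0, 0, 0, 0, 0, 0], [255, 0, 0, 0, 0, 0, 0], [255, 0, 0, 0, 0, 0, 0], [255, 0, 0, 0, 0, 0, 0], [255, 0, 0, 0, 0, 0, 0], [255, 0, 0, 0, 0, 0, 0]]
  ]
}}

```text
t: 15.3
eef_pos: [0.6474, 0.0871, 0.255]
ee_rot: [3.142, 0.0, 0.0]
force: [0.2, 0.5, 0.1]
width: 0.0005
gripper_force: 0.0
```

Call:
{"op": "jog_arm", "data": {
  "steps": [
    [[255, 0, 0, 0, 0, 0, 0], [255, 0, 0, 0, 0, 0, 0], [255, 0, 0, 0, 0, 0, 0], [255, 0, 0, 0, 0, 0, 0], [255, 0, 0, 0, 0, 0, 0], [255, 0, 0, 0, 0, 0, 0], [255, 0, 0, 0, 0, 0, 0], [255, 0, 0, 0, 0, 0, 0]]
  ]
}}

```text
t: 16.1
eef_pos: [0.6474, 0.0871, 0.255]
ee_rot: [3.142, -0.0, 0.0]
force: [0.6, 0.4, -0.8]
width: 0.0004
gripper_force: 0.0
```

```bash
python3 -c "
from station import arm
print(arm.get_state()['eef_pos']);print(arm.job_done())"
```

```text
[0.64737872 0.0871388  0.25502081]
the job is handed in; nothing more can be done
None
```

I pushed the quill lock to its stop, pointed at the roughing gouge's blade and then at the blank's square part for over two seconds each, and handed the job in still pointing there (no verdict was returned).

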